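# Centre the calibration weight on the letter scale

## Robot

A 6-joint arm with a two-finger parallel gripper is mounted at the origin on a cart in front of the work surface, level with it; the furniture and walls round the work are solid. World frame = base frame: x ahead of the robot, y to its left, z up, the work surface at z = 0. Lengths are in m, angles in rad, forces in N, time in s.
With the tool pointing down it reaches from about 0.375 to 0.825 m from the base axis. Payload 5.5 kg.
Tool frame: the origin (TCP) lies between the finger pads; the fingertips stand 8 mm ahead of it and the grasp point (between the pads) lies 11 mm behind it; z points along the fingers, y is the line along which they close (so a half turn about z gives the same grasp; the last joint's range is limited). The gripper opens to 85 mm and grips with 20 to 120 N. Pads are 22 mm wide; open, the fingers measure 114 mm over their backs; the gripper's body (76 mm by 85 mm) begins 54 mm behind the grasp point. The pads swing forward as they close: fully open they stand 13 mm farther back than shut.
Start: joints at [0, 0.314, -0.047, 1.21, 0, 1.571], TCP at [0.6, -0, 0.239] pointing down, gripper open.
Joint ranges: [-2.67, 2.67], [-0.69, 1.73], [-1.03, 1.25], [-2.08, 2.16], [-1.42, 1.45], [-3.14, 3.14]. Speed limits (rad/s): [2.39, 2.39, 3.01, 3.14, 3.14, 3.14].

## Interface

Orientations are given as a unit quaternion [x, y, z, w].
In Python, from workcell import env gives the robot as it stands. The module is installed in compiled form; this text tells all that it offers.
- The arm moves only by the shell command python3 -m handwheel 'ROWS'. ROWS is JSON, a list that holds one entry, the list of rows, each a list of 7 numbers: the opening, from 0 (shut) to 1 (fully open), then the shift along the world's x, y, z in cm, then the turn, a rotation vector about the world's x, y, z in degrees. In form: [[[hand, tx, ty, tz, rx, ry, rz], ...]]. A call has 1 to 20 rows; each row shifts and turns the commanded pose from where the row before left it; what a row does not reach is not made up. A row lasts 1/12 s, in which the tool goes at most 41.7 mm and 7.16 degrees, less where a joint would pass 70% of its speed; a pose out of reach is approached as far as the arm can. A call is refused whole if a number of a shift passes 4.17 or a number of a turn 7.16, either way. A call with a gripper value outside its range is refused whole. The fingers move at their own pace and stop on an object; the grip force is fixed at half the most. Time passes only in rows, so rows that do not move let the fingers close. It gives the time, the measured TCP pose, the force, the opening and the grip force at its end, in the units of the state.
- env.observe(): the state, without advancing time (a new reading comes with each control period).
- env.capture(name): name is "scene" or "side" or "wrist"; returns (picture, depth): 384x512x3 uint8, blue, green, red; 384x512 float32, m along the optical axis (not along the pixel's ray), 0 where there is no reading.
- env.camera_model(name): a dict with "fov_y" (degrees; the focal length in pixels is half the picture's height over the tangent of half this angle, whatever the lens; pixels are square), "cx", "cy" (the principal point, pixels), "camera_from_world" (4x4, takes a point from world to camera coordinates); the wrist camera has in their place "T_tool_cam" (4x4, takes a point from camera to tool coordinates, whose origin is the TCP and whose axes are the flange's). Camera axes: x right, y down, z forward; pixel columns grow to the right and rows downward; lengths in m; the calibration is good to about 2 mm. The wrist camera is an equidistant fisheye: a pixel r from the principal point sees the ray r / f radians off the axis. A picture is of the moment at which its call begins: read the wrist's pose just before it. camera_model takes no time and is no camera call.
- env.job_done(): hands the job in; it is judged then, once.
The state is a dict: "time_s": time; "joints": joint angles; "qd": joint speeds; "tau": joint torques, N m; "ee_pos": TCP position; "tcp_rot": TCP orientation; "ft_force": force on the tool from outside, world axes, zero at the start; "torque": the same for the moment, N m; "gripper_width": finger opening in m; "grasp_force": force on a finger pad.
Only numpy, scipy, OpenCV 4.12 (cv2) and the standard library are available. Lean on these libraries where they do the work, as an engineer would, in place of code of your own. Each camera call takes 0.05 s, during which the arm holds its last target. There are 200 camera calls.

## Task

To calibrate the letter scale, its wobbly brass weight must stand in the middle: it now stands near the edge of the round pan. With light taps of the fingertips nudge it, always upright, to the middle of the pan, so that it stands centred in the printed ring and the hand is off it. Then press the scale's green button fully down and let it come up again. Do not grasp, lift or topple the weight, and leave the things around the scale where they are.

Things in the scene. Friction and masses are not known exactly. Their poses are not given: they have to be found in the camera images.
- brass_weight: slim brass weight with a knob, upright on the pan, 22 to 31 from its centre in any direction; foot 22 across, body 28 across from 8 to 28 above the foot, knob 18 across, 52 high, about 200 g; origin mid underside, z up. Pushed at 25 mm/s, fingertips 5 to 10 above the pan, it slides; pushed only above 15 it tips. Finger force over 8 N on it counts as a knock or grip (mm)
- pan_centre (a point): centre of the scale's round metal pan, on its upper face, 44 above the desk; the pan is a flat disc 90 across and 5 thick, without a rim and not moving, with a black printed ring 37 across and a dot at its centre (mm)
- letter_scale: white letter scale fixed on the desk; origin on the desk under the pan's centre, z up; its housing is a box 190 (x) by 126 (y), from x = -135 to +55, its top 28 above the desk; x points from the display end (towards the robot) to the pan end. Display and button lie at x = -105 (mm)
- scale_button_top (a point): middle of the top of the scale's green push button, 26 across, at x = -105, y = -36 of the letter scale, 49 above the desk, 9 above its grey collar (42 across), pressed straight down (mm)
- scale_button (a joint): travel of the green button, 0 = up, 0.005 m = fully down; it is sprung, 4 N press it fully down and it comes up by itself
- stapler: blue and black desk stapler, 34x140x53, lying on the left of the scale; origin under its middle, long axis y (sizes in mm); loose, to be left alone
- clip_tin: small round grey tin of paper clips, 70 across, 24 high, at the left rear of the scale; origin under its middle (sizes in mm); loose, to be left alone
- eraser: small white eraser in a blue sleeve, 20x42x12, at the left front of the scale; origin under its middle (sizes in mm); loose, to be left alone
- glue_stick: upright glue stick, red with white cap, 24 across, 92 high, on the right of the scale; origin under its middle (sizes in mm); loose, to be left alone
- battery: upright red and white battery, 15 across, 50 high, at the right front of the scale; origin under its middle (sizes in mm); loose, to be left alone
Mind the look-alikes: they are no part of the job. There is more than one size of the brass_weight; the one meant has the size given above.

How it is judged:
On the way, in this order (a step that is already met when the one before it is completed fails the run):
1. the weight stands upright and still in the middle of the pan, no finger touching it (horizontal distance between brass_weight and pan_centre below 0.006 m and angle between brass_weight's own z axis and vertical below 0.06 rad and z of brass_weight in the frame of pan_centre between -0.003 and 0.003 m and linear speed of brass_weight below 0.01 m/s and contact force between the fingers and brass_weight below 0.02 N), for 0.2 s.
2. the green button is pressed fully down (value of joint scale_button above 0.004 m), for 0.05 s.
At the end, for the whole second after the job is handed in: the weight stands upright (within 0.06 rad) and at rest on the pan, its axis within 6 mm of the pan's centre, untouched, and the button is up again (all of step 1 and value of joint scale_button below 0.0015 m).
It fails at once if the weight topples or leaves the pan (angle between brass_weight's own z axis and vertical above 0.6 rad or z of brass_weight in the frame of pan_centre below -0.012 m).
It fails at once if the weight is lifted (z of brass_weight in the frame of pan_centre above 0.012 m).
It fails at once if the weight is knocked or gripped: finger force on it over 8 N (contact force between the fingers and brass_weight above 8 N).
It fails at once if a thing beside the scale is displaced by more than 15 mm (distance of any of stapler, clip_tin, eraser, glue_stick, battery from where it was at the start of the episode above 0.015 m).
It also fails if it takes over 56 s, if anything falls off the work surface, if the arm or the gripper's body presses on something with over 40 N, if the wrist force passes 120 N, or if a joint passes its speed limit or range.

## Working session

There is one attempt and no reset: what is moved stays moved. The work goes in short steps, Python scripts to look and compute and a shell command to move; the robot and the scene stay as the last step left them, time stands still between calls to the robot, and variables do not carry over. Pictures are saved under pics/ and viewed, at most 10 in all, crops included, and the job is handed in when it is done.

```bash
mkdir -p pics; cat > h.py <<'E'
import numpy as np, cv2
from workcell import env
from scipy.spatial.transform import Rotation as R
def cap(n):
    s=env.observe(); p,d=env.capture(n); return s,p,d
def ray(n,uv,s=None,shape=(384,512)):
    m=env.camera_model(n); f=shape[0]/2/np.tan(np.radians(m["fov_y"])/2)
    a=(uv[0]-m["cx"])/f; b=(uv[1]-m["cy"])/f
    if n=="wrist":
        T=np.eye(4);T[:3,:3]=R.from_quat(s["tcp_rot"]).as_matrix();T[:3,3]=s["ee_pos"];T=T@np.array(m["T_tool_cam"])
        t=np.hypot(a,b); v=np.array([np.sinc(t/np.pi)*a,np.sinc(t/np.pi)*b,np.cos(t)])
    else:
        T=np.linalg.inv(np.array(m["camera_from_world"])); v=np.array([a,b,1.])
    return T[:3,3],T[:3,:3]@v
def onz(n,uv,z,s=None):
    o,v=ray(n,uv,s); return o+v*(z-o[2])/v[2]
def proj(n,P,s=None):
    m=env.camera_model(n); f=192/np.tan(np.radians(m["fov_y"])/2)
    if n=="wrist":
        T=np.eye(4);T[:3,:3]=R.from_quat(s["tcp_rot"]).as_matrix();T[:3,3]=s["ee_pos"];C=np.linalg.inv(T@np.array(m["T_tool_cam"]))
    else: C=np.array(m["camera_from_world"])
    p=C[:3,:3]@np.array(P)+C[:3,3]
    if n=="wrist":
        r=np.hypot(p[0],p[1]);t=np.arctan2(r,p[2]);k=t*f/max(r,1e-9)
    else:k=f/p[2]
    return m["cx"]+p[0]*k,m["cy"]+p[1]*k
E
python3 - <<'E'
from h import *
print(env.observe())
ims=[]
for n in("scene","side","wrist"):
    s,p,d=cap(n); cv2.imwrite(f"pics/{n}0.png",p); ims.append(p)
    m=env.camera_model(n); print(n,m["fov_y"],m["cx"],m["cy"],ray(n,(256,192),s))
cv2.imwrite("pics/all0.png",np.vstack([np.hstack([cv2.resize(i,(400,300)) for i in ims[:2]]),np.hstack([cv2.resize(ims[2],(400,300)),np.zeros((300,400,3),np.uint8)])]))
E
```

```text
{'time_s': 0.0, 'joints': array([-6.42031967e-06,  3.14219829e-01, -4.80924510e-02,  1.21018253e+00,
        2.21624142e-06,  1.57083191e+00]), 'qd': array([ 3.69512712e-04, -5.53960568e-05,  1.43132196e-04,  1.61785515e-03,
       -8.50408800e-04, -3.94549290e-04]), 'tau': array([ 1.69644722e-03, -5.39594257e+01,  3.39749372e+01,  1.94567809e-02,
        9.49871333e-05,  6.01428906e-05]), 'ee_pos': array([ 5.99435123e-01, -3.13294076e-06,  2.38432394e-01]), 'tcp_rot': array([ 7.07121379e-01,  7.07091673e-01, -5.99729584e-04, -6.01279188e-04]), 'ft_force': array([0.82262999, 0.58764973, 0.5353249 ]), 'torque': array([-0.0441842 ,  0.00409966, -0.00190521]), 'grasp_force': 0.0, 'gripper_width': 0.08549739880422354}
scene 45.54444118221322 257.03824985514603 191.23784867042502 (array([0.11795683, 0.72969569, 0.75256047]), array([ 0.43369327, -0.64584112, -0.62833696]))
side 42.631716980999414 252.61362348804087 196.45503644229174 (array([ 0.39352796, -0.81531815,  0.48691798]), array([ 0.25205788,  0.86581001, -0.43239933]))
wrist 65.70646984690485 255.64981475848083 190.19418714588696 (array([0.59981426, 0.07343946, 0.37282135]), array([-0.00169201, -0.29090272, -0.95675114]))
```

View pics/all0.png

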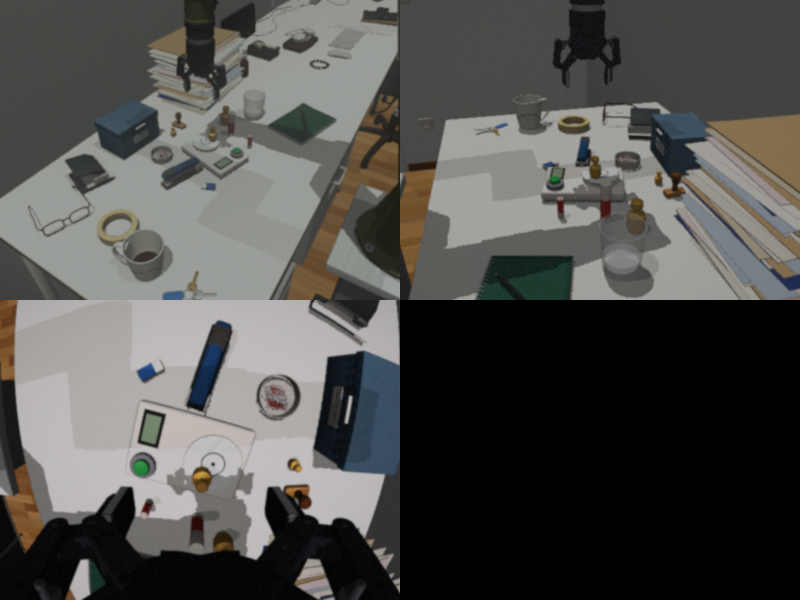

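The wrist view shows three brass weights (512x384 px): one on the pan at about (258,228), a big one on the desk by the glue stick at (285,310), and a small one at (377,211). Also nearby is a wooden stamp at (380,250). I choose the one on the pan. The scale is rotated by about -10° in yaw. Next is a close crop.

```bash
python3 - <<'E'
from h import *
w=cv2.imread("pics/wrist0.png")[120:300,150:330]; sd=cv2.imread("pics/side0.png")[190:290,170:310]
a=cv2.resize(w,(540,540),interpolation=cv2.INTER_CUBIC)
cv2.imwrite("pics/c1.png",a)
s=env.observe()
for n in("scene","side","wrist"):
    p=cv2.imread(f"pics/{n}0.png"); h=cv2.cvtColor(p,cv2.COLOR_BGR2HSV)
    for nm,lo,hi in(("green",(55,120,60),(80,255,255)),("brass",(12,110,50),(28,255,255))):
        k,_,st,c=cv2.connectedComponentsWithStats(cv2.inRange(h,lo,hi))
        for i in range(1,k):
            if st[i,4]>25: print(n,nm,st[i],c[i].round(1), onz(n,c[i],0.049,s).round(4) if nm=="green" else "")
E
```

```text
scene brass [488 129  21  28 198] [498.3 143.1] 
scene brass [482 132  14  11  93] [487.8 136.7] 
scene brass [463 145  27  20 238] [474.3 155.8] 
scene brass [ 368  168  143  216 8383] [441.1 273.7] 
scene brass [268 170   8   5  34] [271.4 171.9] 
side green [192 226  13   8  81] [197.6 229.2] [ 0.5065 -0.0591  0.049 ]
side green [204 342   8  11  26] [206.9 347.1] [ 0.4674 -0.3516  0.049 ]
side brass [243 201  13  27 250] [249.4 215.2] 
side brass [   0  215   45  150 3862] [ 17.6 274.7] 
side brass [327 219   8  18  89] [330.8 228.1] 
side brass [348 220  11   7  39] [352.8 223.5] 
side brass [338 240  27  12 206] [350.2 245.7] 
side brass [292 254  22  28 317] [303.6 266.7] 
wrist green [171 205  20  20 302] [180.3 214.4] [ 0.5088 -0.0531  0.049 ]
wrist brass [   0    0   22  104 1906] [ 8.9 49.3] 
wrist brass [370 204  16  16 178] [377.1 211.5] 
wrist brass [   6  210   50  112 2736] [ 31.4 268. ] 
wrist brass [247 214  23  32 558] [257.9 229.2] 
wrist brass [364 237  32  17 331] [379.2 243.5] 
wrist brass [274 309  25  14 254] [285.6 315.2] 
wrist brass [378 358  15   5  31] [384.8 359.6] 
wrist brass [ 83 370  13  14  97] [ 88.7 378.5]
```

View pics/c1.png

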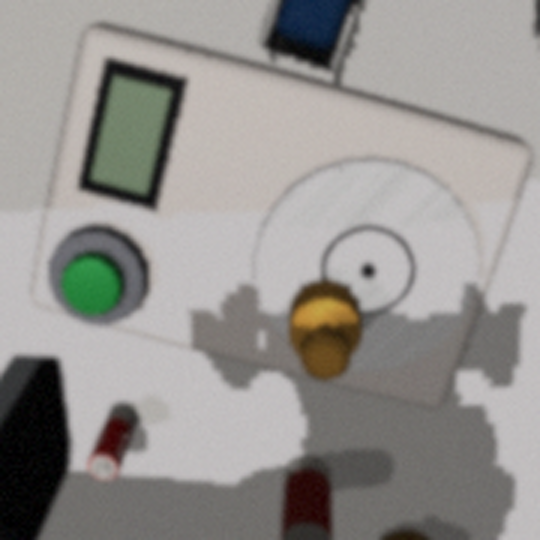

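The crop shows pan dot at crop (368,270) = px (272.5,209.8), the weight's body at crop (325,318), its knob at (324,353), toward the robot and the right of the pan. Single slim weight; the choice is confirmed.

```bash
python3 - <<'E'
from h import *
s=env.observe()
px=lambda x,y:((x+.5)/3-.5+150,(y+.5)/3-.5+120)
def tri(l):
    A=np.zeros((3,3));b=np.zeros(3)
    for o,v in l:
        v=v/np.linalg.norm(v);P=np.eye(3)-np.outer(v,v);A+=P;b+=P@o
    return np.linalg.solve(A,b)
dot=onz("wrist",px(368,270),.044,s); print("dot",dot)
print("body",onz("wrist",px(325,318),.062,s),"knob",onz("wrist",px(324,353),.087,s))
print("btn tri",tri([ray("wrist",(180.3,214.4),s),ray("side",(197.6,229.2))]))
sd=cv2.imread("pics/side0.png")[185:285,175:315]
cv2.imwrite("pics/c2.png",cv2.resize(sd,(700,500),interpolation=cv2.INTER_CUBIC))
# scale yaw from dot & button: nominal vector (-.105,-.036)
v=onz("wrist",(180.3,214.4),.049,s)-dot; print("yaw",np.degrees(np.arctan2(v[1],v[0])-np.arctan2(-.036,-.105)),np.hypot(*v[:2]))
print("proj dot in side",proj("side",dot))
for nm,q in(("glue",(305,468)),("batt",(125,410)),):print(nm,onz("wrist",px(*q),.0 if nm=="batt" else .0,s))
for nm,q in(("big",(285.6,315.2)),):print(nm,onz("wrist",q,.05,s))
E
```

```text
dot [ 0.61860278 -0.04834754  0.044     ]
body [ 0.60163443 -0.06110183  0.062     ] knob [ 0.60117242 -0.06384128  0.087     ]
btn tri [ 0.50765172 -0.05421472  0.04601391]
yaw -16.43356133411183 0.10980403891585756
proj dot in side (np.float64(256.57533917983153), np.float64(221.0038991744518))
glue [ 0.59239339 -0.16908017  0.        ]
batt [ 0.50535302 -0.13774836  0.        ]
big [ 0.64067751 -0.20454608  0.05      ]
```

View pics/c2.png

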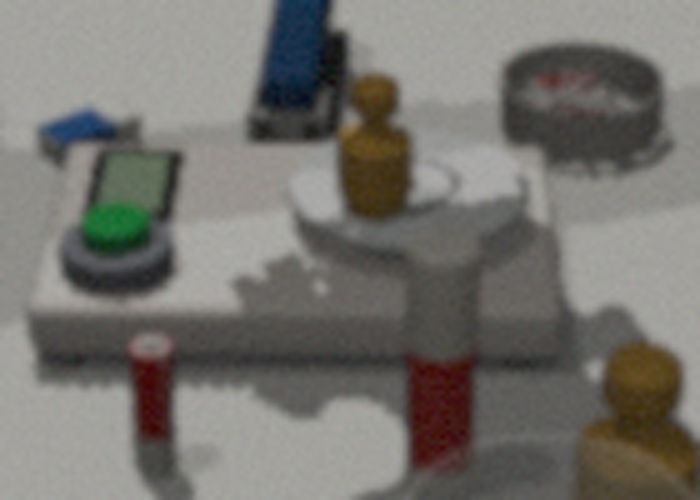

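```bash
python3 -m handwheel '[[[0.15,-0.3,-1.07,-1.2,0,0,-7],[0.15,-0.3,-1.07,-1.2,0,0,-7],[0.15,-0.3,-1.07,-1.2,0,0,-7],[0.15,-0.3,-1.07,-1.2,0,0,-7],[0.15,-0.3,-1.07,-1.2,0,0,-7],[0.15,-0.3,-1.07,-1.2,0,0,-7],[0.15,-0.3,-1.07,-1.2,0,0,-7],[0.15,-0.3,-1.07,-1.2,0,0,0],[0.15,0,0,0,0,0,0],[0.15,0,0,0,0,0,0],[0.15,0,0,0,0,0,0]]]'
python3 - <<'E'
from h import *
s,p,d=cap("wrist"); print(s["ee_pos"],s["tcp_rot"],s["gripper_width"],s["time_s"])
print(proj("wrist",(.6186,-.0483,.044),s),proj("wrist",(.6015,-.0625,.044),s))
cv2.imwrite("pics/w1raw.png",p); cv2.imwrite("pics/w1.png",cv2.resize(p,(800,600),interpolation=cv2.INTER_CUBIC))
_,p,_=cap("side"); cv2.imwrite("pics/s1.png",p)
E
```

```text
time_s: 1.07
ee_pos: [0.5764, -0.0852, 0.1438]
tcp_rot: [0.937, 0.35, 0.0, -0.0]
ft_force: [0.7, 0.3, 0.2]
gripper_width: 0.0128
grasp_force: 0.0
[ 0.57639143 -0.08522931  0.1438407 ] [ 9.36587915e-01  3.50432578e-01  2.88779159e-04 -4.40625353e-05] 0.012810579915475583 1.0667
(np.float64(256.5124744638594), np.float64(125.69785054240481)) (np.float64(255.8637204282655), np.float64(153.49136516522756))
```

View pics/w1.png

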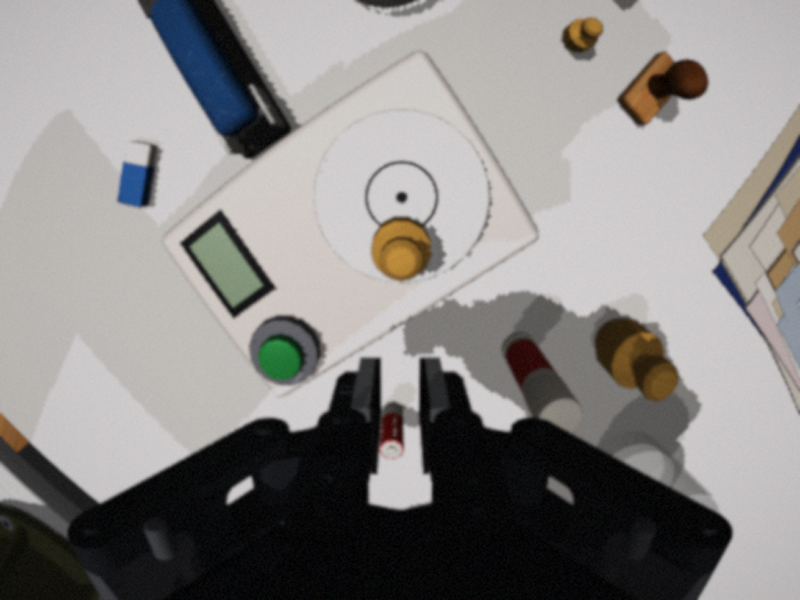

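Wrist view: dot at (256.6,125.8) raw (as predicted), weight body at ~(256.3,157.5), lined up with the finger gap. I check the distances, then descend.

```bash
python3 - <<'E'
from h import *
s=env.observe()
p=cv2.imread("pics/w1raw.png");h=cv2.cvtColor(p,cv2.COLOR_BGR2HSV)
m=cv2.inRange(h,(10,90,50),(30,255,255))
k,_,st,c=cv2.connectedComponentsWithStats(m)
i=[i for i in range(1,k) if abs(c[i][0]-256)<12 and abs(c[i][1]-160)<15 and st[i,4]>100][0]
print(st[i],c[i])
x0,y0,w,hh=st[i,:4]
top=onz("wrist",(x0+w/2-.5,y0-.5),.072,s); u=np.array([.755,.656])
uu=R.from_quat(s["tcp_rot"]).as_matrix()[:2,0]; print("tool x",uu)
print("body centre from far rim:",top[:2]-uu*.014, "knob", onz("wrist",(257,164.5),.096,s))
dot=onz("wrist",(256.5,125.8),.044,s);print("dot",dot,"tool->dot",(dot-s["ee_pos"])[:2]@uu,"tool->w",(top[:2]-uu*.014-s["ee_pos"][:2])@uu)
E
python3 -m handwheel '[[[0.15,-0.1,-0.1,-1.5,0,0,0],[0.15,0,0,-1.5,0,0,0],[0.15,0,0,-1.5,0,0,0],[0.15,0,0,-1.5,0,0,0],[0.15,0,0,-1.2,0,0,0],[0.15,0,0,-0.9,0,0,0],[0.15,0,0,-0.5,0,0,0],[0.15,0,0,0,0,0,0],[0.15,0,0,0,0,0,0]]]'
```

```text
[ 238  140   38   39 1166] [256.4193825  158.75471698]
tool x [0.75409342 0.65676624]
body centre from far rim: [ 0.60266913 -0.06233243] knob [ 0.60364944 -0.06179811  0.096     ]
dot [ 0.61899948 -0.04822581  0.044     ] tool->dot 0.056025971847928326 tool->w 0.034446613620677566
time_s: 1.92
ee_pos: [0.5754, -0.0864, 0.0577]
tcp_rot: [0.937, 0.35, 0.0, 0.0]
ft_force: [0.5, -0.4, 0.6]
gripper_width: 0.0127
grasp_force: 0.0
```

```bash
python3 -m handwheel '[[[0.15,0.15,0.13,0,0,0,0],[0.15,0.15,0.13,0,0,0,0],[0.15,0.15,0.13,0,0,0,0],[0.15,0.15,0.13,0,0,0,0],[0.15,0.15,0.13,0,0,0,0],[0.15,0.15,0.13,0,0,0,0],[0.15,0.15,0.13,0,0,0,0],[0.15,0.15,0.13,0,0,0,0],[0.15,0.15,0.13,0,0,0,0],[0.15,0.15,0.13,0,0,0,0],[0.15,0.08,0.07,0,0,0,0],[0.15,0,0,0,0,0,0],[0.15,0,0,0,0,0,0]]]'
cat > look.py <<'E'
from h import *
import sys
s,p,d=cap("wrist"); h=cv2.cvtColor(p,cv2.COLOR_BGR2HSV)
uu=R.from_quat(s["tcp_rot"]).as_matrix()[:2,0]
m=cv2.inRange(h,(10,90,50),(30,255,255))
k,_,st,c=cv2.connectedComponentsWithStats(m)
q=proj("wrist",(*(s["ee_pos"][:2]+uu*.024),.07),s); print("expect",q)
for i in range(1,k):
    if st[i,4]>100 and np.hypot(*(c[i]-q))<60:
        x0,y0,w,hh=st[i,:4]; print(st[i])
        top=onz("wrist",(x0+w/2-.5,y0-.5),.072,s)[:2]-uu*.014
        e=np.array([.6190,-.0482])-top; print("weight",top,"to dot: along",e@uu,"left",e@[-uu[1],uu[0]],"tool->w",(top-s["ee_pos"][:2])@uu)
_,q,_=cap("side")
cv2.imwrite(f"pics/{sys.argv[1]}.png",np.hstack([cv2.resize(p,(480,360)),cv2.resize(q[170:270,180:280],(320,320),interpolation=cv2.INTER_CUBIC)[:,:320] if 0 else cv2.copyMakeBorder(cv2.resize(q[170:270,190:290],(320,320),interpolation=cv2.INTER_CUBIC),0,40,0,0,0)]))
E
python3 look.py t1
```

```text
time_s: 3.0
ee_pos: [0.591, -0.0727, 0.0573]
tcp_rot: [0.937, 0.35, 0.0, -0.0]
ft_force: [-0.5, -0.6, 0.3]
gripper_width: 0.0126
grasp_force: 0.1
expect (np.float64(257.4301726221737), np.float64(218.2439295307008))
[ 226  179   62   83 3902]
weight [ 0.61224554 -0.05366648] to dot: along 0.008683931243992731 left -0.00030734581080399306 tool->w 0.028548467405344655
```

View pics/t1.png

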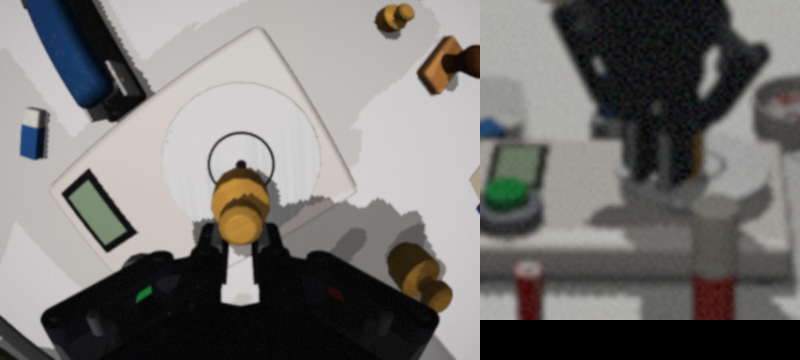

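The weight is upright, seated in the finger gap, with the dot just ahead of it at about (257,175); roughly 8.7 mm to go.

```bash
python3 -m handwheel '[[[0.15,0.1,0.08,0,0,0,0],[0.15,0.15,0.13,0,0,0,0],[0.15,0.1,0.09,0,0,0,0],[0.15,0.04,0.03,0,0,0,0],[0.15,0,0,0,0,0,0],[0.15,0,0,0,0,0,0]]]'; python3 look.py t2
```

```text
time_s: 3.6
ee_pos: [0.5948, -0.0695, 0.0573]
tcp_rot: [0.937, 0.35, 0.0, -0.0]
ft_force: [-0.3, 0.2, 0.1]
gripper_width: 0.0126
grasp_force: 0.2
expect (np.float64(257.4309688605678), np.float64(218.2332943994845))
[ 226  180   61   82 3887]
weight [ 0.61561536 -0.05056283] to dot: along 0.004104529836945474 left -0.00043772768695171205 tool->w 0.02811848603848493
```

```bash
sed -i 's/,\.072,s)/,.052,s)/' look.py; python3 look.py t3; python3 -m handwheel '[[[0.15,0.1,0.09,0,0,0,0],[0.15,0.15,0.13,0,0,0,0],[0.15,0.12,0.1,0,0,0,0],[0.15,0.08,0.07,0,0,0,0],[0.15,0,0,0,0,0,0],[0.15,0,0,0,0,0,0]]]'; python3 look.py t4
```

```text
expect (np.float64(257.4314756201505), np.float64(218.22271989580122))
[ 226  180   61   82 3896]
weight [ 0.6116708  -0.05398123] to dot: along 0.009324189180216755 left -0.0004463649988658844 tool->w 0.02292715843706083
time_s: 4.3
ee_pos: [0.5994, -0.0655, 0.0573]
tcp_rot: [0.937, 0.35, 0.0, -0.0]
ft_force: [-0.3, 0.1, -0.4]
gripper_width: 0.0131
grasp_force: 0.1
expect (np.float64(257.4321056464637), np.float64(218.19192062421612))
[ 226  180   62   82 3914]
weight [ 0.61646967 -0.05019175] to dot: along 0.003216343496199762 left -0.0001574365398901332 tool->w 0.02291882628823087
```

View pics/t4.png

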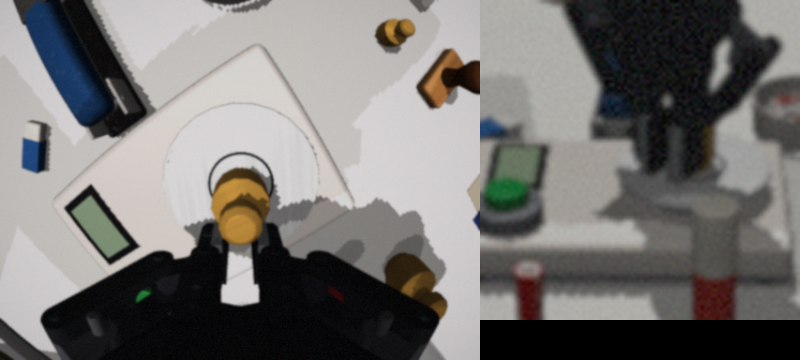

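The weight is upright and partly inside the ring (ring's far edge at raw (257,162)); about 3 mm to go. I push it, then back off straight and look.

```bash
python3 -m handwheel '[[[0.15,0.08,0.07,0,0,0,0],[0.15,0.1,0.09,0,0,0,0],[0.15,0.05,0.04,0,0,0,0],[0.15,0,0,0,0,0,0],[0.15,-0.05,-0.04,0,0,0,0],[0.15,-0.15,-0.13,0,0,0,0],[0.15,-0.6,-0.5,0,0,0,0],[0.15,-0.8,-0.7,0,0,0,0],[0.15,-0.8,-0.7,0,0,0,0],[0.15,0,0,1.5,0,0,0],[0.15,0,0,2,0,0,0],[0.15,0,0,2,0,0,0],[0.15,0,0,2,0,0,0],[0.15,0,0,0,0,0,0],[0.15,0,0,0,0,0,0]]]'
python3 look.py t5; python3 - <<'E'
from h import *
s,p,d=cap("wrist")
u,v=map(int,proj("wrist",(.619,-.0482,.044),s)); print("dot px",u,v)
uu=R.from_quat(s["tcp_rot"]).as_matrix()[:2,0]
for a in (.0185,.045,-.045):print(a,proj("wrist",(*(np.array([.619,-.0482])+a*uu),.044),s))
c=p[v-50:v+50,u-60:u+60]; cv2.imwrite("pics/t5c.png",cv2.resize(c,None,fx=6,fy=6,interpolation=cv2.INTER_CUBIC)); print(u-60,v-50)
E
```

```text
time_s: 5.65
ee_pos: [0.5777, -0.0853, 0.1335]
tcp_rot: [0.937, 0.35, 0.001, 0.001]
ft_force: [0.3, -0.2, -0.6]
gripper_width: 0.0127
grasp_force: 0.0
expect (np.float64(256.6796244006882), np.float64(176.5196403093499))
[ 234  111   42   41 1318]
weight [ 0.61795578 -0.04837212] to dot: along 0.0009014481203914889 left -0.0005544517491960436 tool->w 0.05454912508048387
dot px 257 126
0.0185 (np.float64(257.19961062907987), np.float64(101.9687033334468))
0.045 (np.float64(257.19823447164174), np.float64(66.65043028158712))
-0.045 (np.float64(257.1461501782137), np.float64(184.98048528581765))
197 76
```

View pics/t5c.png

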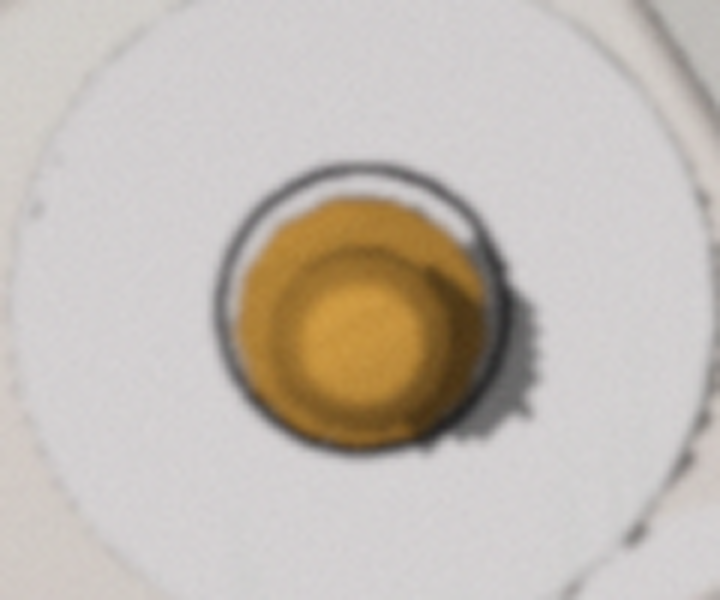

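The weight stands centred in the ring within about 1 mm (ring centre crop (362,306)), hand clear. Next is the button at about (0.508,-0.054).

```bash
python3 -m handwheel '[[[0,-1.4,0.63,0,0,0,0],[0,-1.4,0.63,0,0,0,0],[0,-1.4,0.63,0,0,0,0],[0,-1.4,0.62,0,0,0,0],[0,-1.37,0.62,0,0,0,0],[0,0,0,-1.5,0,0,0],[0,0,0,-1.5,0,0,0],[0,0,0,-1.5,0,0,0],[0,0,0,-1,0,0,0],[0,0,0,-0.8,0,0,0],[0,0,0,0,0,0,0],[0,0,0,0,0,0,0]]]'; python3 look.py b1
```

```text
time_s: 6.8
ee_pos: [0.5073, -0.0531, 0.0688]
tcp_rot: [0.937, 0.35, -0.001, -0.0]
ft_force: [-0.4, -0.2, 0.3]
gripper_width: -0.0
grasp_force: 0.0
expect (np.float64(257.3075056354274), np.float64(209.19891738414069))
```

View pics/b1.png

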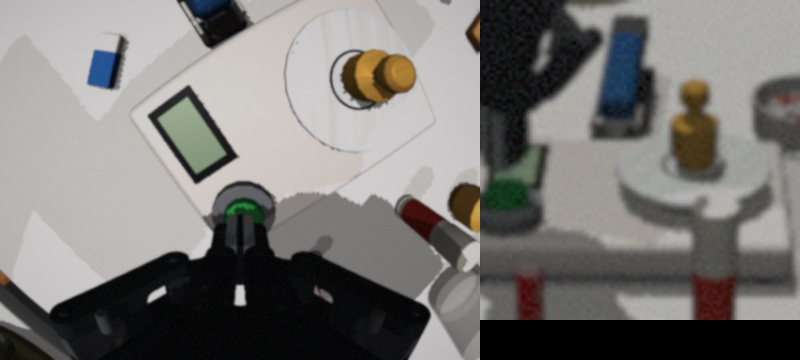

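The fingertips are over the green button at about (243,212), and the weight is still upright in its ring. Now I press.

```bash
python3 -m handwheel '[[[0,0,0,-0.5,0,0,0],[0,0,0,-0.4,0,0,0],[0,0,0,-0.3,0,0,0],[0,0,0,-0.3,0,0,0],[0,0,0,-0.2,0,0,0],[0,0,0,-0.1,0,0,0],[0,0,0,0,0,0,0],[0,0,0,0,0,0,0]]]'
```

```text
time_s: 7.57
ee_pos: [0.508, -0.0531, 0.052]
tcp_rot: [0.937, 0.35, 0.0, 0.0]
ft_force: [-3.1, 0.9, 8.9]
gripper_width: 0.0002
grasp_force: 4.2
```

```bash
python3 -m handwheel '[[[0,0,0,-0.1,0,0,0],[0,0,0,0,0,0,0]]]'; python3 -m handwheel '[[[0,0,0,0.5,0,0,0],[0,0,0,1,0,0,0],[0,0,0,1.5,0,0,0],[0,0,0,2,0,0,0],[0,0,0,2,0,0,0],[0,0,0,2,0,0,0],[0,0,0,0,0,0,0],[0,0,0,0,0,0,0],[0,0,0,0,0,0,0]]]'; python3 look.py b2
```

```text
time_s: 7.73
ee_pos: [0.508, -0.0531, 0.0518]
tcp_rot: [0.937, 0.35, 0.0, 0.0]
ft_force: [-5.6, 1.4, 16.9]
gripper_width: -0.0002
grasp_force: 8.3
time_s: 8.48
ee_pos: [0.5074, -0.053, 0.1398]
tcp_rot: [0.937, 0.35, -0.0, -0.0]
ft_force: [0.3, 0.0, 0.1]
gripper_width: 0.0001
grasp_force: 0.0
expect (np.float64(256.8759525322356), np.float64(174.2123127414175))
```

View pics/b2.png

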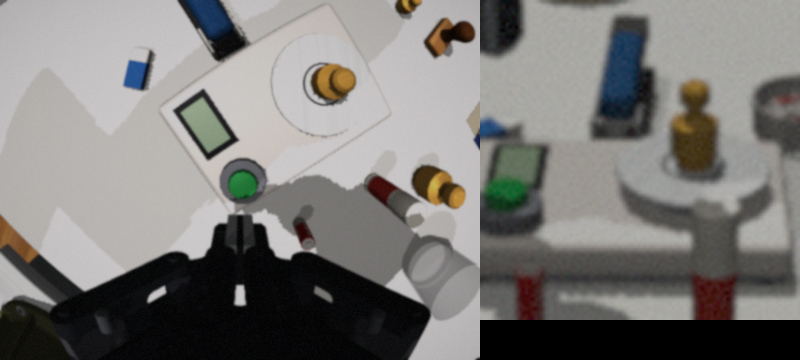

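The button is up again at (243,184), the weight is centred and upright at (325,83), and the surrounding things are unmoved.

```bash
python3 -c "
from workcell import env
print(env.job_done())"
```

```text
the job is handed in; nothing more can be done
None
```

The job is handed in: the weight stands upright about 1 mm from the pan's centre, the button was pressed to its stop (about 17 N at the end) and came back up, and nothing around the scale appeared to have moved; no verdict was returned.

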